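Find the sound hotplate with a straightedge and set the milk jug on it

TASK

One of the two cooking plates of the hotplate has buckled up a little in the middle, and you cannot tell by eye which. Take the steel straightedge that leans on the capsule box, lay it flat across the middle of either plate, let go of it, and press it down firmly near the end with the hanging hole and then near the plain end: on the buckled plate it rocks. Then lay the straightedge flat on the counter, set the cast-iron simmer ring down centred on the sound plate, and stand the milk jug upright in the middle of the ring, dropping nothing and leaving the cup and the bottle alone.

Things in the scene. Friction and masses are not known exactly. Their poses are not given: they have to be found in the camera images.
- hotplate: Twin hotplate, fixed, switched off and cold: white enamelled body 210 deep x 380 wide x 58 mm high, knobs on the front face towards the robot. Origin under its centre; x away from the robot, y towards the left plate, z up. Its two dark plates, 145 mm across, stand 12 mm proud of the body, centres 180 mm apart.
- plate_left (a point): Centre of the left (+y) cooking plate, at the level of the plate's rim, 70 mm above the counter; axes as the hotplate's. One of the two plates, at random, is flat; the other is buckled into a very shallow cone, 3 mm high, its top 12 mm off the plate's centre in some direction. The plates look alike.
- plate_right (a point): The same point of the right (-y) plate; same axes.
- capsule_box (a point): Open bamboo box holding coffee capsules and sticks, 130 x 180 mm and 81 mm high; does not move. The point is the middle of its front top edge (the front wall, 180 mm long, faces the robot); x points into the box, y along the front wall, z up.
- straightedge (a point): Centre of a plain steel bar 150 x 28 x 12 mm, 0.39 kg: x along it towards the end with the hanging hole (a dark 10 mm hole), y across its 28 mm width, z across its thickness. At the start it leans lengthwise at 38 degrees from level, plain end on the counter, underside on the box's front top edge, holed end up and away from the robot; its width is level.
- holed_end (a point): Point on the bar's upper (+z) face, midway across it, 15 mm from the end with the hanging hole.
- plain_end (a point): Point on the bar's upper (+z) face, midway across it, 15 mm from the plain end.
- bar: The same bar as straightedge; origin at its centre, same axes. Laid on the flat plate it lies level, its centre 6 mm above the rim level; on the buckled plate it rests tilted by 0.03 to 0.05 rad, lengthwise or sideways, its centre up to 9 mm above, and a push of under 2 N at its raised end rocks it over.
- simmer_ring (a point): Centre of a dark cast-iron ring lying on the counter, half-way up its 10 mm thickness: outer diameter 130, inner 110 mm, with three spokes 10 mm wide running from a 22 mm hub to the ring, along the point's x axis and 120 degrees to either side of it; the sectors between them are open. 0.32 kg. It can be taken by a spoke just outside the hub.
- ring: The simmer ring; origin at the centre of its underside, same axes.
- milk_jug (a point): Half-way up the axis of an upright open steel milk jug 100 mm high, 0.26 kg: base 68 mm, belly 72 mm across up to 40 mm high, narrowing to a straight neck 60 mm across from 60 mm high to the rim. A loop handle stands out to 66 mm from the axis on the side of its -x axis.
- jug: The milk jug; origin at the centre of its underside, same axes.
- cup: White cup standing upside down on its white saucer (140 mm across), 61 mm high, 78 mm wide; bystander. Origin at the centre of its lower face.
- saucer: That saucer; bystander. Origin under its centre.
- water_bottle (a point): Clear water bottle with a red cap, 64 mm across, 210 mm high; bystander. The point is 100 mm above its base.
Mind the look-alikes: they are no part of the job. What is meant by the bar is not turquoise, and is the larger of those in its own colour. What is shaped like the ring but green or orange is not meant.

How it is judged:
On the way, in this order (a step that is already met when the one before it is completed fails the run):
1. the straightedge lies across the middle of one of the plates, released (((horizontal distance between straightedge and plate_left below 0.025 m and z of straightedge in the frame of plate_left between 0.003 and 0.012 m) or (horizontal distance between straightedge and plate_right below 0.025 m and z of straightedge in the frame of plate_right between 0.003 and 0.012 m)) and contact force between the fingers and bar below 0.05 N and linear speed of bar below 0.03 m/s), for 0.2 s.
2. lying there, it is pressed down near the holed end (over 1.5 N, more than 30 mm from its middle) (((horizontal distance between straightedge and plate_left below 0.025 m and z of straightedge in the frame of plate_left between 0.003 and 0.012 m) or (horizontal distance between straightedge and plate_right below 0.025 m and z of straightedge in the frame of plate_right between 0.003 and 0.012 m)) and contact force between the fingers and bar above 1.5 N and x of the grasp point in the frame of straightedge above 0.03 m), for 0.1 s.
3. then pressed down likewise near the plain end (((horizontal distance between straightedge and plate_left below 0.025 m and z of straightedge in the frame of plate_left between 0.003 and 0.012 m) or (horizontal distance between straightedge and plate_right below 0.025 m and z of straightedge in the frame of plate_right between 0.003 and 0.012 m)) and contact force between the fingers and bar above 1.5 N and x of the grasp point in the frame of straightedge below -0.03 m), for 0.1 s.
4. the straightedge lies flat on the counter, released (height (world z) of straightedge below 0.01 m and contact force between the fingers and bar below 0.05 N and linear speed of bar below 0.02 m/s), for 0.2 s.
5. the simmer ring lies level and centred on the sound plate, released, with no jug on it (((horizontal distance between simmer_ring and plate_left below 0.012 m and z of simmer_ring in the frame of plate_left between 0.002 and 0.008 m and angle between simmer_ring's own z axis and vertical below 0.015 rad) or (horizontal distance between simmer_ring and plate_right below 0.012 m and z of simmer_ring in the frame of plate_right between 0.002 and 0.008 m and angle between simmer_ring's own z axis and vertical below 0.015 rad)) and contact force between each of the fingers, jug and ring below 0.05 N and linear speed of ring below 0.02 m/s), for 0.2 s.
At the end, for the whole second after the job is handed in: Ring level (0.015 rad; the buckled plate does not allow it), within 12 mm of the centre of a plate; jug upright on it (0.02 rad), within 10 mm of the ring's centre; straightedge flat on the counter; all released, at rest (all of step 4 and ((horizontal distance between simmer_ring and plate_left below 0.012 m and z of simmer_ring in the frame of plate_left between 0.002 and 0.008 m and angle between simmer_ring's own z axis and vertical below 0.015 rad) or (horizontal distance between simmer_ring and plate_right below 0.012 m and z of simmer_ring in the frame of plate_right between 0.002 and 0.008 m and angle between simmer_ring's own z axis and vertical below 0.015 rad)) and contact force between the fingers and ring below 0.05 N and contact force between the fingers and jug below 0.05 N and horizontal distance between milk_jug and simmer_ring below 0.01 m and z of milk_jug in the frame of simmer_ring between 0.051 and 0.059 m and angle between milk_jug's own z axis and vertical below 0.02 rad and linear speed of each of jug, ring below 0.02 m/s); the robot touches nothing.
It fails at once if the cup, its saucer or the bottle moved more than 30 mm (distance of any of cup, saucer, water_bottle from where it was at the start of the episode above 0.03 m).
It fails at once if the milk jug tipped over by more than 0.5 rad (angle between milk_jug's own z axis and vertical above 0.5 rad).
It fails at once if the straightedge, the ring or the jug was dropped (moving at over 0.45 m/s while not held) ((contact force between the fingers and bar below 0.01 N and linear speed of bar above 0.45 m/s) or (contact force between the fingers and ring below 0.01 N and linear speed of ring above 0.45 m/s) or (contact force between the fingers and jug below 0.01 N and linear speed of jug above 0.45 m/s)).
It also fails if it takes over 72 s, if anything falls off the work surface, if the arm or the gripper's body presses on something with over 40 N, if the wrist force passes 120 N, or if a joint passes its speed limit or range.

ROBOT

A 7-joint arm with a two-finger parallel gripper is mounted at the origin on the work surface. World frame = base frame: x ahead of the robot, y to its left, z up, the work surface at z = 0. Lengths are in m, angles in rad, forces in N, time in s.
With the tool pointing down it reaches from about 0.35 to 0.9 m from the base axis. Payload 7.2 kg.
Tool frame: the origin (TCP) lies midway between the tips of the shut fingers; the grasp point (between the pads) lies behind it (grip_depth is the z of the grasp point in the tool frame, in m); z points along the fingers, y is the line along which they close (so a half turn about z gives the same grasp; the last joint's range is limited). The gripper opens to 88 mm and grips with 3 to 60 N. Pads are 20 mm wide; open, the fingers measure 115 mm over their backs; the gripper's body (75 mm by 178 mm) begins 61 mm behind the grasp point.
Start: joints at [-1.396, 0.411, -0.013, 1.596, 0.006, 1.134, -0.082], TCP at [0.15, 0.607, 0.223] pointing down, gripper open.
Joint ranges: [-2.95, 2.95], [-0.29, 1.99], [-1.47, 1.44], [0.14, 2.54], [-1.03, 4.17], [0.13, 1.85], [-2.86, 2.86]. Speed limits (rad/s): [2.39, 2.39, 3.01, 3.01, 3.14, 3.14, 3.14].

INTERFACE

Orientations are given as a rotation vector (axis times angle).
In Python, from plant import * gives the robot as it stands.
- The arm moves only by the tool drive_tool, never from a script. Its argument "steps" is a list of rows, each a list of 5 numbers: the opening in per cent of the stroke, from 0 (shut) to 100 (fully open), then the shift along the tool's x, y, z in m, then the turn about the tool's z in rad. A call has 1 to 12 rows; each row is the pose to reach, as a shift and turn from the pose commanded when the call began, along the tool's axes at that moment; what a row does not reach only later rows make up. A row lasts 1/10 s, in which the tool goes at most 50 mm and 8.59 degrees, less where a joint would pass 70% of its speed; a pose out of reach is approached as far as the arm can. A call with a gripper value outside its range is refused whole. The fingers move at their own pace and stop on an object; the grip force is fixed at half the most. Time passes only in rows, so rows that repeat a pose let the fingers close. It gives the time, the measured TCP pose, the force, the opening and the grip force at its end, in the units of the state.
- observe(): the state, without advancing time (a new reading comes with each control period).
- read_camera(name): name is "scene" or "top"; returns a dict with "pixels" (384x512x3 uint8, blue, green, red), "z_map" (384x512 float32, m along the optical axis (not along the pixel's ray), 0 where there is no reading), "intrinsics" (3x3 intrinsics, pixels), "world_to_cam" (4x4, takes a point from world to camera coordinates). Camera axes: x right, y up, looking along -z (the intrinsics and any distortion apply to the point x, -y, -z); pixel columns grow to the right and rows downward; lengths in m; the calibration is good to about 2 mm. A picture is of the moment at which its call begins.
- finish_job(): hands the job in; it is judged then, once.
The state is a dict: "time_s": time; "joints": joint angles; "joint_velocities": joint speeds; "joint_efforts": joint torques, N m; "position": TCP position; "tcp_rot": TCP orientation; "ft_force": force on the tool from outside, world axes, zero at the start; "ft_torque": the same for the moment, N m; "opening": finger opening in m; "gripper_force": force on a finger pad.
Only numpy, scipy, OpenCV 4.12 (cv2) and the standard library are available. Lean on these libraries where they do the work, as an engineer would, in place of code of your own. Each camera call takes 0.05 s, during which the arm holds its last target. There are 200 camera calls.

## Working session

There is one attempt and no reset: what is moved stays moved. The work goes in short steps, Python scripts to look and compute and a tool call to move; the robot and the scene stay as the last step left them, time stands still between calls to the robot, and variables do not carry over. Pictures are saved under pics/ and viewed, at most 10 in all, crops included, and the job is handed in when it is done.

Besides the shell and the picture viewer there is one more tool, called after "Emit:" as name(argument=value, ...), one argument or row to a line, values as JSON. drive_tool: Moves the arm, as the interface text tells. Its arguments: {"type":"object","properties":{"steps":{"type":"array"}},"required":["steps"]}

```bash
mkdir -p pics
cat > h.py <<'E'
from plant import *
import numpy as np, cv2
from scipy.spatial.transform import Rotation as R
def pts(c):
    K=c["intrinsics"];z=c["z_map"];v,u=np.mgrid[:z.shape[0],:z.shape[1]]
    P=np.stack([(u-K[0,2])/K[0,0]*z,-(v-K[1,2])/K[1,1]*z,-z,np.ones_like(z)],-1)
    W=P@np.linalg.inv(c["world_to_cam"]).T
    W[z==0]=np.nan
    return W[...,:3]
def ray(c,u,v,h):
    K=c["intrinsics"];T=np.linalg.inv(c["world_to_cam"])
    d=T[:3,:3]@np.array([(u-K[0,2])/K[0,0],-(v-K[1,2])/K[1,1],-1]);o=T[:3,3]
    return o+d*(h-o[2])/d[2]
E
python3 - <<'E'
from h import *
s=observe();print({k:np.round(v,3) for k,v in s.items()}, [k for k in s])
import plant;print([k for k in dir(plant) if not k.startswith('_')])
for n in("scene","top"):
    c=read_camera(n);np.savez(n+".npz",**c);cv2.imwrite(f"pics/{n}0.png",cv2.resize(c["pixels"],(800,600),interpolation=cv2.INTER_CUBIC));print(c["intrinsics"],np.round(c["world_to_cam"],3))
E
```

```text
{'time_s': np.float64(0.0), 'joints': array([-1.396,  0.412, -0.013,  1.597,  0.006,  1.134, -0.082]), 'joint_velocities': array([ 0.   , -0.   ,  0.   , -0.001, -0.   , -0.001,  0.001]), 'joint_efforts': array([ 0.0000e+00, -5.8795e+01,  6.4100e-01, -2.9107e+01, -5.4000e-02,
        1.8000e-02,  0.0000e+00]), 'position': array([0.15 , 0.606, 0.222]), 'tcp_rot': array([-3.800e-01, -3.118e+00,  3.000e-03]), 'ft_force': array([ 0.513,  0.298, -0.436]), 'ft_torque': array([-0.047,  0.014, -0.009]), 'gripper_force': np.float64(0.0), 'opening': np.float64(0.088)} ['time_s', 'joints', 'joint_velocities', 'joint_efforts', 'position', 'tcp_rot', 'ft_force', 'ft_torque', 'gripper_force', 'opening']
['IKError', 'finish_job', 'grip_depth', 'observe', 'read_camera']
[[399.9202851    0.         254.51030611]
 [  0.         399.9202851  204.12048714]
 [  0.           0.           1.        ]] [[ 0.478  0.878  0.022 -0.265]
 [-0.628  0.325  0.707  0.249]
 [ 0.614 -0.352  0.707 -1.58 ]
 [ 0.     0.     0.     1.   ]]
[[439.59968007   0.         262.36901213]
 [  0.         439.59968007 196.00261484]
 [  0.           0.           1.        ]] [[-0.00e+00 -1.00e+00 -5.00e-03  3.70e-02]
 [ 9.90e-01 -1.00e-03  1.42e-01 -4.76e-01]
 [-1.42e-01 -5.00e-03  9.90e-01 -1.56e+00]
 [ 0.00e+00  0.00e+00  0.00e+00  1.00e+00]]
```

View pics/scene0.png

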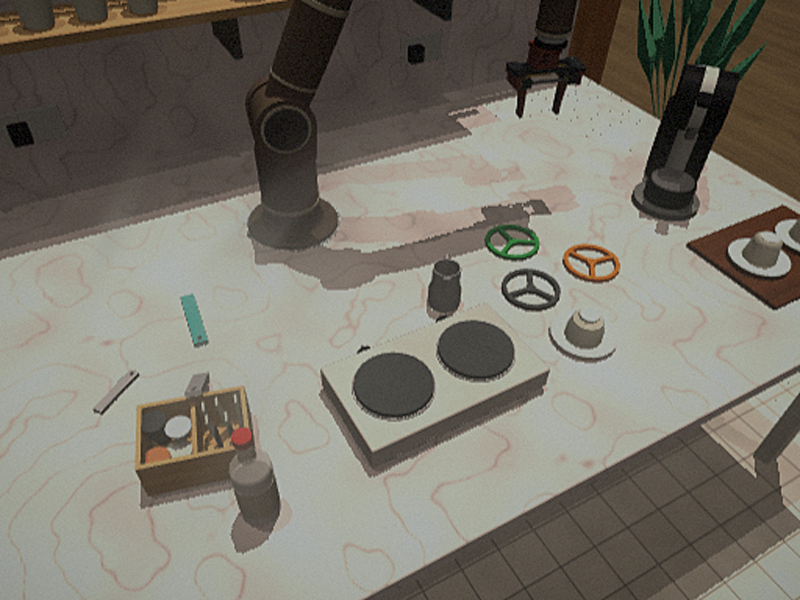

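View pics/top0.png

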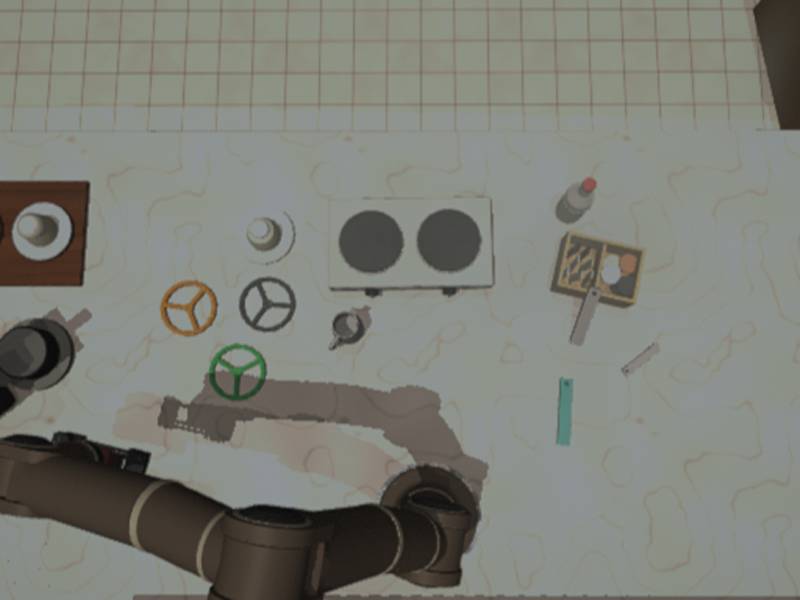

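Scene and top show the following (top picture, 800x600). The steel bar leaning on the box at (585,317) is the one meant: it is grey, larger than the small steel one at (640,358), and not turquoise like (565,410). Of the rings, the dark grey one at (267,304) is meant, not the green (237,371) or the orange (189,307). The jug is at (347,327), with its handle towards the lower left. The plates are at (371,241) and (449,241). Next I'll measure these and confirm in one crop.

```bash
cat > m.py <<'E'
from h import *
def comp(c,box,cond):
    x0,x1,y0,y1=box;m=np.zeros(c["z_map"].shape,np.uint8)
    m[y0:y1,x0:x1]=cond[y0:y1,x0:x1]
    n,l,st,ce=cv2.connectedComponentsWithStats(m);i=1+np.argmax(st[1:,4]);return l==i
E
python3 - <<'E'
from m import *
c=dict(np.load("top.npz"));W=pts(c);p=c["pixels"].astype(int);g=p.sum(2)/3
a=c["pixels"][180:280,130:310];b=c["pixels"][140:290,340:440]
a=cv2.resize(a,None,fx=2.4,fy=2.4,interpolation=3);b=cv2.resize(b,None,fx=3,fy=3,interpolation=3)
im=np.zeros((460,740,3),np.uint8);im[:a.shape[0],:a.shape[1]]=a;im[:450,440:740]=b;cv2.imwrite("pics/crop0.png",im)
def med(m):return np.round(np.nanmedian(W[m],0),4)
print("counter z",np.nanmedian(W[230:260,400:420,2]))
# plates
for nm,bx in(("L",(212,262,130,178)),("R",(262,312,130,178))):
    m=comp(c,bx,g<85);print(nm,m.sum(),med(m));k,_=cv2.findContours(m.astype(np.uint8),0,1)
    (u,v),(A,B),t=cv2.fitEllipse(max(k,key=len));print(u,v,A,B,ray(c,u,v,.07))
# hotplate body
m=comp(c,(200,325,110,200),np.abs(W[...,2]-.058)<.006);k,_=cv2.findContours(m.astype(np.uint8),0,1)
r=cv2.minAreaRect(max(k,key=len));print("body",r);q=[ray(c,*x,.058) for x in cv2.boxPoints(r)];print(np.round(q,4),np.mean(q,0))
# ring
m=comp(c,(150,192,175,215),(g<95))
P=[ray(c,u,v,.01)[:2] for v,u in zip(*np.nonzero(m))];P=np.array(P);cc,rr=cv2.minEnclosingCircle(P.astype(np.float32));print("ring",m.sum(),cc,rr,med(m))
d=P-cc;r_=np.hypot(*d.T);an=np.arctan2(d[:,1],d[:,0]);s=(r_>.02)&(r_<.048);print("spoke angle",np.angle(np.exp(3j*an[s]).mean())/3,s.sum(),abs(np.exp(3j*an[s]).mean()))
# jug
reg=np.zeros(g.shape,bool);reg[190:230,205:245]=1
for lo,hi in((.09,.11),(.02,.085)):
    m=reg&(W[...,2]>lo)&(W[...,2]<hi);print("jug",m.sum(),med(m),np.round(np.nanmin(W[m],0),4),np.round(np.nanmax(W[m],0),4))
# bar
m=np.zeros(g.shape,bool);m[184:222,362:386]=1
sat=p.max(2)-p.min(2);m&=(sat<14)&(W[...,2]>.004)&(W[...,2]<.115);P=W[m];print("bar n",m.sum())
# cut to plane
ce=np.median(P,0);
for _ in range(4):
    u_,s_,vt=np.linalg.svd(P-P.mean(0),full_matrices=False);P=P[np.abs((P-P.mean(0))@vt[2])<.006]
print(len(P),P.mean(0),vt[0],vt[2],np.degrees(np.arcsin(abs(vt[0][2]))))
t=(P-P.mean(0))@vt[0];w=(P-P.mean(0))@vt[1];print(np.percentile(t,[0,2,98,100]),np.percentile(w,[2,98]),"z",P[:,2].min(),P[:,2].max())
E
```

```text
counter z 0.0024667608818191855
L 1233 [0.6223 0.1275 0.0714]
237.06715393066406 154.27053833007812 38.097042083740234 39.38037109375 [0.6224661 0.1275597 0.07     ]
R 1226 [ 0.6251 -0.0517  0.071 ]
286.8988342285156 153.48056030273438 38.100318908691406 39.13441467285156 [ 0.62513228 -0.05143951  0.07      ]
body ((262.5, 156.5), (59.0, 105.0), 90.0)
[[ 0.7276  0.2281  0.058 ]
 [ 0.7269 -0.1554  0.058 ]
 [ 0.5087 -0.1517  0.058 ]
 [ 0.509   0.2244  0.058 ]] [0.61804252 0.03636234 0.058     ]
ring 432 (0.485704630613327, 0.3750183582305908) 0.06573205441236496 [0.484  0.3814 0.0101]
spoke angle 0.4393733392502477 67 0.9548914490386633
jug 88 [0.4283 0.1798 0.0995] [0.3767 0.1522 0.0911] [0.4624 0.2144 0.1074]
jug 126 [0.4053 0.172  0.0506] [0.3706 0.1245 0.0206] [0.4962 0.2193 0.0844]
bar n 441
131 [ 0.44900035 -0.3608452   0.05800095] [-0.78346522  0.10727253 -0.61210689] [ 0.60960117  0.32397978 -0.72348014] 37.742001589430934
[-0.07349146 -0.07207018  0.07680652  0.08018475] [-0.00862637  0.00775525] z 0.005977912690308562 0.10562645113559577
```

View pics/crop0.png

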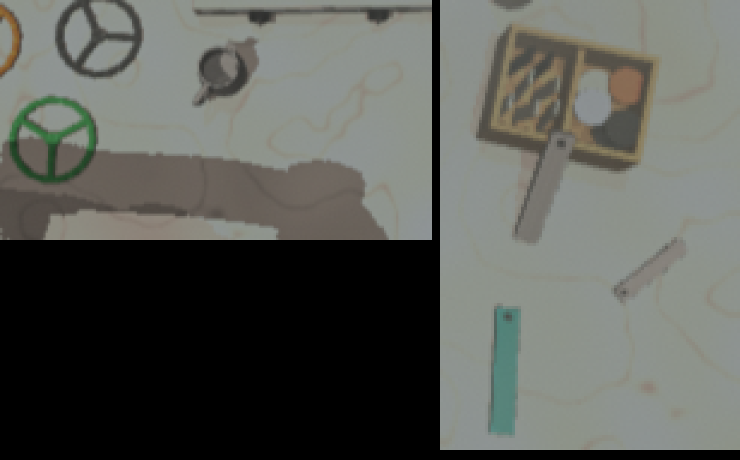

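The crop confirms the picks: the grey ring is at (98,37), the jug at (222,72) with its handle to the lower left, and the leaning bar with its hole up is at (545,187). The small bar at (648,270) and the turquoise one at (505,370) are decoys.

```bash
cat >> h.py <<'E'
def go(target,closing=None,label=""):
    """tool-frame shift to target and turn so closing line has world angle `closing`"""
    s=observe();T=R.from_rotvec(s["tcp_rot"]).as_matrix();d=T.T@(np.array(target)-s["position"])
    out=""
    if closing is not None:
        a=np.arctan2(T[1,1],T[0,1]);dl=(closing-a+np.pi/2)%np.pi-np.pi/2;out=f"turn {-dl:.3f}"
    print(label,"t",round(s["time_s"],2),"pos",np.round(s["position"],4),"shift",np.round(d,4),out,"j7",round(s["joints"][6],2))
E
python3 - <<'E'
from m import *
print("grip_depth",grip_depth if not callable(grip_depth) else grip_depth())
print(np.round(R.from_rotvec(observe()["tcp_rot"]).as_matrix(),3))
c=dict(np.load("top.npz"));W=pts(c);p=c["pixels"].astype(int);sat=p.max(2)-p.min(2);g=p.sum(2)/3
H=ray(c,380.7,184.3,.1018);P=ray(c,368.7,220.3,.0095);print(H,P,np.linalg.norm(H-P),"mid",(H+P)/2,"heading",np.arctan2(*(H-P)[[1,0]]))
m=np.zeros(g.shape,bool);m[182:224,364:386]=1
print("gray",np.median(p[205:210,372:376].reshape(-1,3),0),"box z max",np.nanmax(W[150:195,352:412,2]))
# scene-camera cross-check: bar
s=dict(np.load("scene.npz"));Ws=pts(s);ps=s["pixels"].astype(int)
for n,pt in(("H",H),("P",P)):
    q=s["world_to_cam"]@np.r_[pt,1];K=s["intrinsics"];print(n,"in scene",K[0,0]*q[0]/-q[2]+K[0,2],-K[1,1]*q[1]/-q[2]+K[1,2])
# jug: near-top rim ring & handle
reg=np.zeros(g.shape,bool);reg[190:230,205:245]=1
m=comp(c,(205,240,190,226),(g<105)&(W[...,2]>.015));print(m.sum())
k,_=cv2.findContours(m.astype(np.uint8),0,1);print(cv2.boundingRect(max(k,key=len)))
sub=np.round(W[194:224,208:236,2]*1000);sub[np.isnan(sub)]=-1
print("\n".join(" ".join("%3d"%x for x in r) for r in sub))
E
```

```text
grip_depth -0.0187
[[-0.971  0.24  -0.   ]
 [ 0.24   0.971 -0.001]
 [-0.    -0.001 -1.   ]]
[ 0.50716035 -0.37506959  0.1018    ] [ 0.38971084 -0.35096122  0.0095    ] 0.1513105773694929 mid [ 0.4484356 -0.3630154  0.05565  ] heading -0.20245368888015935
gray [111. 117. 119.] box z max 0.10562645113559577
H in scene 123.10043572191299 248.92945198395256
P in scene 126.69977811000663 238.14526013242752
180
(211, 200, 22, 24)
 -4   0   6   1   1  -3   5  -3   6   5  -4   1   5   4  -2  -1  -6   0  -4   6  -2  -5   6   2  -2   1   2  -2
 -3  -1   0   7   8  -1  -1  -6   0   6   4   1   0   3   1   0   7  -2  -5  -1  -2  13   2   5  -5  -5   2   0
  3   2   5  -5  -5   6   0   3   0   1   4   2  -2  -2  -2  -2   2  -2   5  -1  -4   0  -2   0  -3   1   1   4
  2   1  -1  -1  -4   0   7   2  -2   2  -1   2   0   6   5   0  -3 106   3  -1  -1   0   5   0   0  -3   5   4
  3   0  -1  -2   0   5   1  -4   2   4   1   0   6   6   0   1  96  98 102 104  -2  -5   5  -2  -8  -1   0   0
-10   2  -2   0   6   4   2   3   3  -6  -1  -4   8   2  -4   8 105 101 106 102 101  -2  -2  -3  -5   5  -5   2

[... 1987 characters left out ...]
  32  10   4   6   4   5   0
 -9   9   4  -1   2  89  92  91  30  46  46  -1  58  55  55  46  47  47  45  47  31   7   1   2   1   2  11   6
  2   8   4   5  85  96  89  33  36  33  10  39  40  46  37  42  39  43  29  13   0   6  -2   1   2   1   3  -1
  2   1   4  -4  93  95  88  41  37  36  -3  -5  -2  15  17  19  10   8  -4  -3   0   2   7  10   3   4  -1   1
 -4   1   2  94 100  88  37  38  36   2  -5  -2   8  -2  -3  -3   6  -5   3  -1   6   1   5  -1   5  -2   0   8
 -1   2   4  95  88  54  50  39   5  -3   1  -1   6  -1  -1   3  -6  -8  -3   2   0  -2   4   8   1   2   3  -1
  2   2  81  88  83  66  47   3   4  -2  -1   3  -4   3   2   1   2  -2  -5   2   4   3   7  -2   1   2  -1   1
```

Emit:
drive_tool(
  steps=[
    [60, -0.365, -0.225, 0.02, 0],
    [60, -0.365, -0.225, 0.02, 0],
    [60, -0.365, -0.225, 0.02, 0],
    [60, -0.365, -0.225, 0.02, 0],
    [60, -0.365, -0.225, 0.02, 0],
    [60, -0.365, -0.225, 0.02, 0],
    [60, -0.365, -0.225, 0.02, 0],
    [60, -0.538, -0.868, 0.05, -0.04],
    [60, -0.538, -0.868, 0.05, -0.04],
    [60, -0.538, -0.868, 0.05, -0.04],
    [60, -0.538, -0.868, 0.05, -0.04],
    [60, -0.538, -0.868, 0.05, -0.04],
  ],
)

```text
time_s: 1.3
position: [0.4184, 0.1064, 0.1946]
tcp_rot: [0.318, 3.125, 0.0]
ft_force: [0.6, -0.6, 0.6]
opening: 0.0526
gripper_force: 0.0
```

Run:
```python
from m import *
go((.4637,-.3661,.16),-.2+np.pi/2)
c=dict(np.load("top.npz"));J=ray(c,220.7,208,.1);Hd=ray(c,210.5,222.5,.088);print("jug",J,"handle",Hd,np.linalg.norm((Hd-J)[:2]),np.arctan2(*(Hd-J)[[1,0]]))
```

```text
t 1.3 pos [0.4184 0.1064 0.1946] shift [-0.1396 -0.4537  0.0345] turn -0.003 j7 1.05
jug [0.42481211 0.18079394 0.1       ] handle [0.37553971 0.21677261 0.088     ] 0.0610101094778982 2.5108848590094204
```

Emit:
drive_tool(
  steps=[
    [60, -0.14, -0.454, 0.03, 0],
    [60, -0.14, -0.454, 0.03, 0],
    [60, -0.14, -0.454, 0.03, 0],
    [60, -0.14, -0.454, 0.03, 0],
    [60, -0.14, -0.454, 0.03, 0],
    [60, -0.14, -0.454, 0.03, 0],
    [60, -0.14, -0.454, 0.03, 0],
    [60, -0.14, -0.454, 0.03, 0],
    [60, -0.14, -0.454, 0.03, 0],
    [60, -0.14, -0.454, 0.03, 0],
    [60, -0.14, -0.454, 0.03, 0],
    [60, -0.14, -0.454, 0.03, 0],
  ],
)

```text
time_s: 2.5
position: [0.4638, -0.3643, 0.164]
tcp_rot: [-0.32, -3.124, -0.001]
ft_force: [-0.9, 0.3, 0.6]
opening: 0.0529
gripper_force: 0.0
```

Run:
```python
from m import *
go((.4637,-.3661,.056),-.2+np.pi/2)
c=read_camera("scene");cv2.imwrite("pics/s1.png",cv2.resize(c["pixels"][170:320,60:260],(800,600),interpolation=3))
```

```text
t 2.5 pos [ 0.4638 -0.3643  0.164 ] shift [-0.0004 -0.0018  0.108 ] turn -0.004 j7 2.2
```

View pics/s1.png

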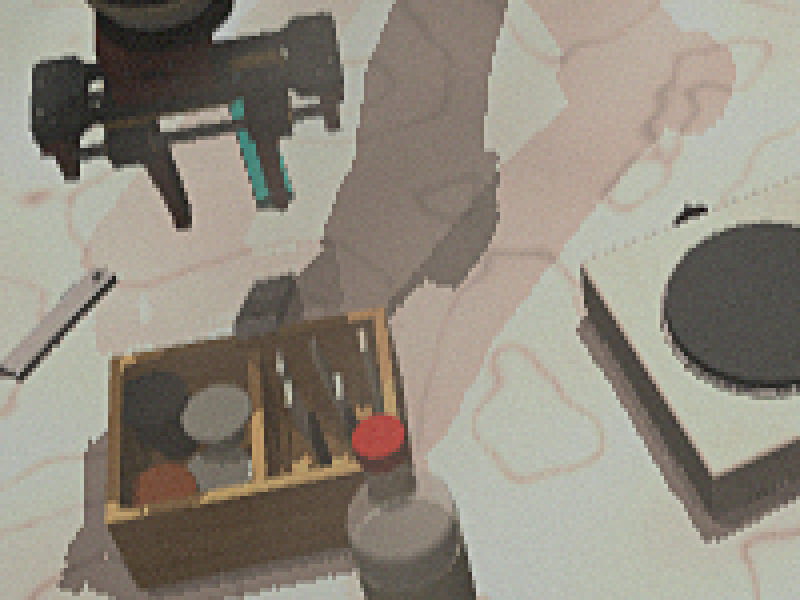

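The gripper hangs open over the bar, whose holed top shows at (270,300), and everything below it is clear. Now I'll descend and close.

Emit:
drive_tool(
  steps=[
    [60, 0, -0.001, 0.04, 0],
    [60, 0, -0.001, 0.07, 0],
    [60, 0, -0.001, 0.09, 0],
    [60, 0, -0.001, 0.108, 0],
    [60, 0, -0.001, 0.108, 0],
    [0, 0, -0.001, 0.108, 0],
    [0, 0, -0.001, 0.108, 0],
    [0, 0, -0.001, 0.108, 0],
    [0, 0, -0.001, 0.108, 0],
    [0, 0, -0.001, 0.108, 0],
  ],
)

```text
time_s: 3.55
position: [0.4648, -0.3655, 0.0576]
tcp_rot: [0.317, 3.124, -0.0]
ft_force: [-0.3, 0.9, 6.6]
opening: 0.0282
gripper_force: 29.7
```

Emit:
drive_tool(
  steps=[
    [0, 0, 0, -0.02, 0],
    [0, 0, 0, -0.05, 0],
    [0, 0.01, 0, -0.05, 0],
    [0, 0.03, 0.03, -0.05, 0],
    [0, 0.05, 0.06, -0.05, 0],
    [0, 0.06, 0.09, -0.05, 0],
    [0, 0.06, 0.115, -0.05, 0],
    [0, 0.06, 0.115, -0.05, 0],
    [0, 0.06, 0.115, -0.05, 0],
  ],
)

```text
time_s: 4.45
position: [0.4279, -0.2402, 0.1061]
tcp_rot: [-0.316, -3.125, -0.0]
ft_force: [1.3, -0.8, -4.1]
opening: 0.0277
gripper_force: 29.9
```

Run:
```python
from m import *
go((.43,-.24,.05),-.2+np.pi/2)
c=read_camera("scene");cv2.imwrite("pics/s2.png",cv2.resize(c["pixels"][130:280,60:260],(800,600),interpolation=3))
```

```text
t 4.45 pos [ 0.4279 -0.2402  0.1061] shift [-0.002   0.0006  0.0561] turn -0.001 j7 2.04
```

View pics/s2.png

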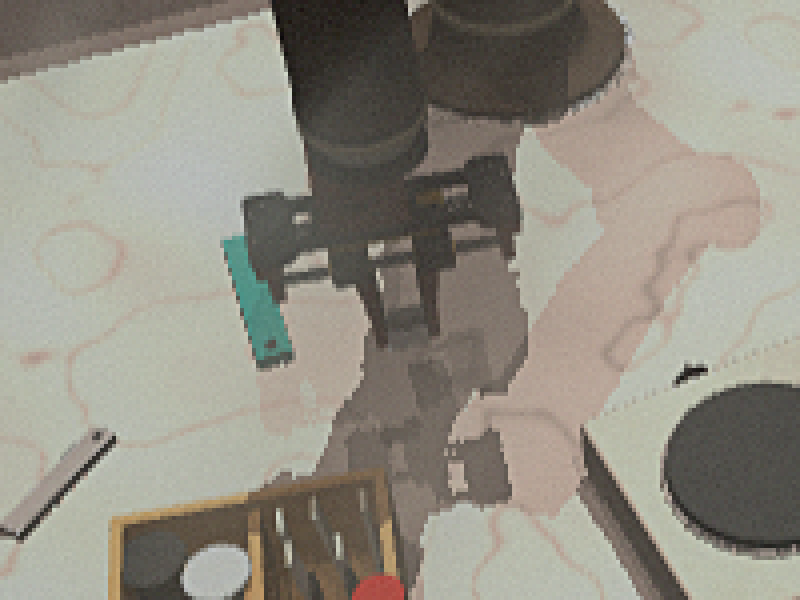

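The bar is held between the fingers at about (405,320) and still slanted. I'll lower it so the plain end touches the counter and the bar turns flat in the pads.

Emit:
drive_tool(
  steps=[
    [0, 0, 0, 0.025, 0],
    [0, 0, 0, 0.045, 0],
    [0, 0, 0, 0.052, 0],
    [0, -0.004, 0, 0.058, 0],
    [0, -0.007, 0, 0.064, 0],
    [0, -0.01, 0, 0.07, 0],
    [0, -0.013, 0, 0.076, 0],
    [0, -0.015, 0, 0.082, 0],
    [0, -0.017, 0, 0.088, 0],
    [0, -0.018, 0, 0.093, 0],
  ],
)

```text
time_s: 5.5
position: [0.4464, -0.2444, 0.0132]
tcp_rot: [-0.318, -3.125, 0.0]
ft_force: [2.0, -1.0, 0.7]
opening: 0.0276
gripper_force: 30.0
```

Emit:
drive_tool(
  steps=[
    [0, 0, 0, 0.004, 0],
    [0, 0, 0, 0.007, 0],
    [0, 0, 0, 0.0095, 0],
    [0, 0, 0, 0.0095, 0],
  ],
)

```text
time_s: 5.9
position: [0.4458, -0.2442, 0.0039]
tcp_rot: [-0.318, -3.125, -0.0]
ft_force: [1.3, -1.2, -1.0]
opening: 0.0273
gripper_force: 30.0
```

```bash
cat > bar.py <<'E'
from m import *
import sys
def bar(lo,hi,xy,zc,r=.1):
    out=[]
    c=read_camera("top");np.savez("t.npz",**c)
    W=pts(c);p=c["pixels"].astype(int)
    sel=(np.hypot(W[...,0]-xy[0],W[...,1]-xy[1])<r)&(W[...,2]>lo)&(W[...,2]<hi)
    return c,W,p,sel
E
python3 - <<'E'
from bar import *
go((.43,-.24,.05),-.2+np.pi/2)
c=read_camera("top");cv2.imwrite("pics/t3.png",cv2.resize(c["pixels"][150:300,290:440],(600,600),interpolation=3));np.savez("t.npz",**c)
E
```

```text
t 5.9 pos [ 0.4458 -0.2442  0.0039] shift [ 0.0164  0.001  -0.0461] turn -0.003 j7 2.15
```

View pics/t3.png

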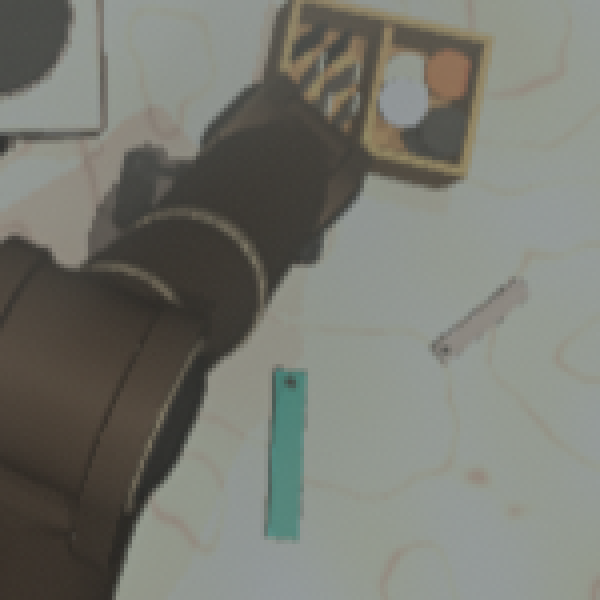

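The arm hides the bar in this view, so I'll check its tilt numerically from the scene camera.

Run:
```python
from bar import *
c=read_camera("scene");W=pts(c);p=c["pixels"].astype(int);h=np.array([np.cos(-.2),np.sin(-.2)]);n=np.array([-h[1],h[0]])
d=W[...,:2]-np.array([.431,-.241]);t=d@h;w=d@n
for a in np.arange(-.09,.1,.01):
    m=(abs(t-a)<.005)&(abs(w)<.014);print(round(a,2),m.sum(),np.round(np.median(W[m][:,2])*1000,1) if m.any() else None,np.round(np.median(p[m],0)) if m.any() else None)
```

```text
-0.09 0 None None
-0.08 0 None None
-0.07 3 525.4 [33. 38. 47.]
-0.06 19 507.6 [32. 40. 48.]
-0.05 39 502.9 [36. 44. 51.]
-0.04 43 504.2 [30. 37. 48.]
-0.03 68 488.5 [34. 42. 52.]
-0.02 87 477.7 [36. 44. 54.]
-0.01 100 470.4 [35. 44. 54.]
-0.0 104 459.9 [37. 46. 56.]
0.01 112 447.1 [38. 47. 57.]
0.02 140 433.5 [38. 46. 56.]
0.03 172 405.8 [42. 52. 61.]
0.04 212 132.7 [60. 66. 73.]
0.05 402 250.1 [64. 69. 73.]
0.06 354 299.3 [63. 69. 72.]
0.07 149 353.7 [62. 68. 73.]
0.08 83 355.3 [62. 68. 71.]
0.09 24 -2.2 [112. 122. 135.]
```

Emit:
drive_tool(
  steps=[
    [50, 0, 0, 0, 0],
    [50, 0, 0, 0, 0],
    [50, 0, 0, 0, 0],
    [50, 0, 0, -0.03, 0],
    [50, 0, 0, -0.08, 0],
    [50, 0, 0, -0.13, 0],
    [50, 0, 0, -0.16, 0],
    [50, 0, 0.1, -0.16, 0],
    [50, 0, 0.15, -0.16, 0],
    [50, 0, 0.2, -0.16, 0],
    [50, 0, 0.2, -0.16, 0],
  ],
)

```text
time_s: 7.1
position: [0.4864, -0.0466, 0.1646]
tcp_rot: [0.319, 3.125, 0.001]
ft_force: [0.9, -0.4, -0.3]
opening: 0.0443
gripper_force: 0.0
```

```bash
cat > bar.py <<'E'
from m import *
def bar(xy,z0,r=.11,cams=("top","scene"),half=.006):
    """bar by brightness-neutral pixels whose depth is near top-face height z0"""
    for n in cams:
        c=read_camera(n);np.savez("l_"+n+".npz",**c);W=pts(c);p=c["pixels"].astype(int)
        m=(np.hypot(W[...,0]-xy[0],W[...,1]-xy[1])<r)&(abs(W[...,2]-z0)<half)
        cm=cv2.morphologyEx(m.astype(np.uint8),cv2.MORPH_CLOSE,np.ones((3,3)));cm=cv2.morphologyEx(cm,cv2.MORPH_OPEN,np.ones((3,3)))
        k,l,st,ce=cv2.connectedComponentsWithStats(cm)
        if k<2:print(n,"none");continue
        i=1+np.argmax(st[1:,4]);v,u=np.nonzero(l==i)
        P=np.array([ray(c,a,b,z0)[:2] for a,b in zip(u,v)],np.float32);r_=cv2.minAreaRect(P);q=cv2.boxPoints(r_)
        e=[q[1]-q[0],q[2]-q[1]];e=max(e,key=np.linalg.norm);A=np.arctan2(e[1],e[0])
        Q=W[v,u];t=(Q[:,:2]-r_[0])@np.array([np.cos(A),np.sin(A)]);zf=np.polyfit(t,Q[:,2],1)
        print(n,len(u),"centre",np.round(r_[0],4),"size",np.round(r_[1],3),"heading",round((A+np.pi/2)%np.pi-np.pi/2,3),"z slope",np.round(zf,4))
E
python3 - <<'E'
from bar import *
bar((.431,-.241),.012,half=.008)
c=dict(np.load("l_top.npz"));d=dict(np.load("l_scene.npz"))
a=cv2.resize(c["pixels"][170:270,290:390],(400,400),interpolation=3);b=cv2.resize(d["pixels"][150:250,100:200],(400,400),interpolation=3)
cv2.imwrite("pics/4.png",np.hstack([a,b]))
E
```

```text
** On entry to DLASCL parameter number  4 had an illegal value
 ** On entry to DLASCL parameter number  4 had an illegal value
 ** On entry to DLASCL parameter number  4 had an illegal value
 ** On entry to DLASCL parameter number  4 had an illegal value
 ** On entry to DLASCL parameter number  5 had an illegal value
 ** On entry to DLASCL parameter number  4 had an illegal valueTraceback (most recent call last):
  File "<stdin>", line 2, in <module>
  File "bar.py", line 13, in bar
    Q=W[v,u];t=(Q[:,:2]-r_[0])@np.array([np.cos(A),np.sin(A)]);zf=np.polyfit(t,Q[:,2],1)
                                                                  ~~~~~~~~~~^^^^^^^^^^^^
    c, resids, rank, s = lstsq(lhs, rhs, rcond)
                         ~~~~~^^^^^^^^^^^^^^^^^
    x, resids, rank, s = _umath_linalg.lstsq(a, b, rcond,
                         ~~~~~~~~~~~~~~~~~~~^^^^^^^^^^^^^
                                             signature=signature)
                                             ^^^^^^^^^^^^^^^^^^^^
    raise LinAlgError("SVD did not converge in Linear Least Squares")
numpy.linalg.LinAlgError: SVD did not converge in Linear Least Squares
```

```bash
python3 - <<'E'
s=open("bar.py").read()
s=s.replace("W=pts(c);","c['z_map']=cv2.medianBlur(c['z_map'],3);W=pts(c);").replace("v,u=np.nonzero(l==i)","v,u=np.nonzero((l==i)&np.isfinite(W[...,0]))")
open("bar.py","w").write(s)
E
python3 - <<'E'
from bar import *
bar((.431,-.241),.012,half=.006)
c=dict(np.load("l_top.npz"));d=dict(np.load("l_scene.npz"))
a=cv2.resize(c["pixels"][170:270,290:390],(400,400),interpolation=3);b=cv2.resize(d["pixels"][150:250,100:200],(400,400),interpolation=3)
cv2.imwrite("pics/4.png",np.hstack([a,b]))
E
```

```text
top 321 centre [ 0.4257 -0.2424] size [0.031 0.149] heading -0.201 z slope [-0.0039  0.0126]
scene 342 centre [ 0.4335 -0.242 ] size [0.028 0.151] heading -0.205 z slope [-0.0018  0.0096]
```

View pics/4.png

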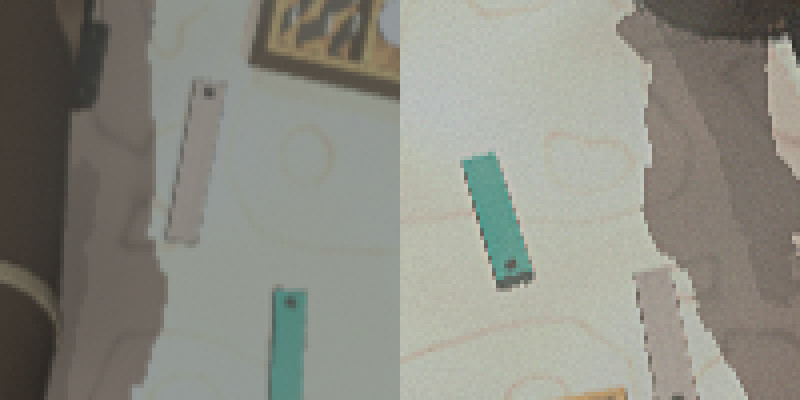

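The bar lies flat on the counter: in the left half, (195,160) with the hole at the top, and the right half agrees. I'll cross-check the plates and the ring from the scene camera.

Run:
```python
from m import *
c=dict(np.load("scene.npz"));p=c["pixels"].astype(int);g=p.sum(2)/3;f=.64
for nm,bx in(("R",(222,281,222,270)),("L",(278,332,202,246))):
    m=comp(c,bx,g<85)
    k,_=cv2.findContours(m.astype(np.uint8),0,1);k=cv2.convexHull(max(k,key=len))[:,0]
    P=np.array([ray(c,u,v,.07)[:2] for u,v in k],np.float32);print(nm,m.sum(),cv2.minEnclosingCircle(P),cv2.fitEllipse(P))
m=comp(c,(316,362,170,200),g<95);P=np.array([ray(c,u,v,.01)[:2] for v,u in zip(*np.nonzero(m))],np.float32);cc,rr=cv2.minEnclosingCircle(P)
d=P-cc;r_=np.hypot(*d.T);an=np.arctan2(d[:,1],d[:,0]);s=(r_>.02)&(r_<.048);print("ring",cc,rr,"spoke",np.angle(np.exp(3j*an[s]).mean())/3,s.sum())
go((.430,-.2415,.003),-.2+np.pi/2)
```

```text
R 1700 ((0.6320297718048096, -0.05543152987957001), 0.07661326974630356) ((0.6330468058586121, -0.05433708429336548), (0.1440548151731491, 0.15277396142482758), 50.20194625854492)
L 1461 ((0.6298869252204895, 0.12327224761247635), 0.07746284455060959) ((0.6304425001144409, 0.1236782819032669), (0.14580364525318146, 0.15477903187274933), 42.21622085571289)
ring (0.4934776723384857, 0.37222540378570557) 0.06989756226539612 spoke 0.45707607311626525 75
 t 7.25 pos [ 0.4868 -0.0448  0.1641] shift [ 0.0173 -0.2041  0.1609] turn 0.004 j7 1.53
```

Emit:
drive_tool(
  steps=[
    [50, 0.018, -0.1, 0, 0],
    [50, 0.018, -0.205, 0, 0],
    [50, 0.018, -0.205, 0, 0],
    [50, 0.018, -0.205, 0.05, 0],
    [50, 0.018, -0.205, 0.1, 0],
    [50, 0.018, -0.205, 0.14, 0],
    [50, 0.018, -0.205, 0.157, 0],
    [50, 0.018, -0.205, 0.16, 0],
    [0, 0.018, -0.205, 0.16, 0],
    [0, 0.018, -0.205, 0.16, 0],
    [0, 0.018, -0.205, 0.16, 0],
    [0, 0.018, -0.205, 0.16, 0],
  ],
)

```text
time_s: 8.45
position: [0.4285, -0.2457, 0.0057]
tcp_rot: [0.317, 3.123, -0.0]
ft_force: [-1.1, 1.5, 7.2]
opening: 0.0271
gripper_force: 30.0
```

Run:
```python
from m import *
go((.629,-.053,.09))
```

```text
t 8.45 pos [ 0.4285 -0.2457  0.0057] shift [-0.1579  0.2291 -0.084 ]  j7 2.19
```

Emit:
drive_tool(
  steps=[
    [0, 0, 0, -0.04, 0],
    [0, 0, 0, -0.08, 0],
    [0, 0, 0.02, -0.115, 0],
    [0, -0.03, 0.06, -0.12, 0],
    [0, -0.06, 0.1, -0.12, 0],
    [0, -0.09, 0.14, -0.12, 0],
    [0, -0.12, 0.18, -0.12, 0],
    [0, -0.15, 0.215, -0.12, 0],
    [0, -0.158, 0.229, -0.12, 0],
    [0, -0.158, 0.229, -0.12, 0],
    [0, -0.158, 0.229, -0.1, 0],
    [0, -0.158, 0.229, -0.085, 0],
  ],
)

```text
time_s: 9.65
position: [0.6274, -0.0543, 0.0888]
tcp_rot: [-0.32, -3.125, 0.001]
ft_force: [0.1, -0.4, -4.8]
opening: 0.028
gripper_force: 30.0
```

Run:
```python
from m import *
go((.629,-.053,.0765));print(observe()["ft_force"])
```

```text
t 9.65 pos [ 0.6274 -0.0543  0.0888] shift [-0.0013  0.0016  0.0123]  j7 1.67
[ 0.1017407  -0.38639531 -4.82859702]
```

Emit:
drive_tool(
  steps=[
    [0, -0.001, 0.001, 0.004, 0],
    [0, -0.001, 0.001, 0.007, 0],
    [0, -0.001, 0.001, 0.009, 0],
    [0, -0.001, 0.001, 0.009, 0],
  ],
)

```text
time_s: 10.05
position: [0.6298, -0.0526, 0.0805]
tcp_rot: [0.318, 3.125, 0.0]
ft_force: [0.1, -0.5, -3.6]
opening: 0.0276
gripper_force: 30.0
```

Emit:
drive_tool(
  steps=[
    [0, 0, 0, 0.001, 0],
    [0, 0, 0, 0.001, 0],
  ],
)

```text
time_s: 10.25
position: [0.6298, -0.0524, 0.0795]
tcp_rot: [0.318, 3.125, 0.0]
ft_force: [-0.1, -0.8, -3.5]
opening: 0.0279
gripper_force: 30.0
```

Emit:
drive_tool(
  steps=[
    [0, 0, 0, 0.001, 0],
    [0, 0, 0, 0.001, 0],
  ],
)

```text
time_s: 10.45
position: [0.6296, -0.0523, 0.0782]
tcp_rot: [-0.318, -3.125, -0.0]
ft_force: [-0.0, -0.7, -4.1]
opening: 0.0273
gripper_force: 30.0
```

Emit:
drive_tool(
  steps=[
    [0, 0, 0, 0.001, 0],
    [0, 0, 0, 0.001, 0],
  ],
)

```text
time_s: 10.65
position: [0.6296, -0.0523, 0.0771]
tcp_rot: [-0.318, -3.125, -0.0]
ft_force: [-0.4, -0.7, -4.5]
opening: 0.0274
gripper_force: 30.0
```

Emit:
drive_tool(
  steps=[
    [0, 0, 0, 0.001, 0],
    [0, 0, 0, 0.0015, 0],
  ],
)

```text
time_s: 10.85
position: [0.6297, -0.0524, 0.0758]
tcp_rot: [0.318, 3.125, 0.0]
ft_force: [-2.7, 0.4, 1.9]
opening: 0.0275
gripper_force: 30.0
```

Emit:
drive_tool(
  steps=[
    [0, 0, 0, 0.001, 0],
    [0, 0, 0, 0.001, 0],
  ],
)

```text
time_s: 11.05
position: [0.6297, -0.0523, 0.0757]
tcp_rot: [0.318, 3.125, 0.001]
ft_force: [-4.7, 1.4, 6.3]
opening: 0.0275
gripper_force: 30.0
```

Emit:
drive_tool(
  steps=[
    [50, 0, 0, 0, 0],
    [50, 0, 0, 0, 0],
    [50, 0, 0, 0, 0],
    [50, 0, 0, 0, 0],
    [50, 0, 0, -0.03, 0],
    [0, 0, 0, -0.05, 0],
    [0, 0, 0, -0.05, 0],
    [0, -0.055, 0, -0.05, 0],
    [0, -0.055, 0, -0.05, 0],
    [0, -0.055, 0, -0.03, 0],
    [0, -0.055, 0, -0.018, 0],
    [0, -0.055, 0, -0.018, 0],
  ],
)

```text
time_s: 12.25
position: [0.6817, -0.063, 0.0898]
tcp_rot: [-0.318, -3.121, 0.0]
ft_force: [0.0, 0.2, 0.7]
opening: 0.0007
gripper_force: 0.0
```

Run:
```python
from bar import *
bar((.629,-.053),.082,half=.005,r=.09)
s=observe();print(s["position"],s["ft_force"],s["opening"])
```

```text
top none
scene 69 centre [ 0.6974 -0.0691] size [0.027 0.023] heading 1.088 z slope [0.0101 0.0807]
[ 0.68308945 -0.06334526  0.09237009] [ 0.1158002  -0.4547313   0.04160701] 0.0009044729937266627
```

Emit:
drive_tool(
  steps=[
    [0, 0, 0, 0.004, 0],
    [0, 0, 0, 0.007, 0],
    [0, 0, 0, 0.008, 0],
    [0, 0, 0, 0.008, 0],
  ],
)

```text
time_s: 12.75
position: [0.6835, -0.0633, 0.0848]
tcp_rot: [0.318, 3.125, 0.0]
ft_force: [-0.4, 0.6, -0.0]
opening: 0.0007
gripper_force: 0.0
```

Emit:
drive_tool(
  steps=[
    [0, 0, 0, 0.001, 0],
    [0, 0, 0, 0.001, 0],
  ],
)

```text
time_s: 12.95
position: [0.6836, -0.0634, 0.0838]
tcp_rot: [0.318, 3.125, 0.0]
ft_force: [0.3, 0.3, -1.2]
opening: 0.0005
gripper_force: 0.0
```

Emit:
drive_tool(
  steps=[
    [0, 0, 0, 0.001, 0],
    [0, 0, 0, 0.001, 0],
  ],
)

```text
time_s: 13.15
position: [0.6835, -0.0634, 0.0826]
tcp_rot: [-0.318, -3.125, -0.0]
ft_force: [-0.8, -0.5, 0.4]
opening: 0.0004
gripper_force: 0.0
```

Emit:
drive_tool(
  steps=[
    [0, 0, 0, 0.001, 0],
    [0, 0, 0, 0.001, 0],
  ],
)

```text
time_s: 13.35
position: [0.6836, -0.0634, 0.0825]
tcp_rot: [0.318, 3.125, 0.001]
ft_force: [-3.3, 0.3, 5.9]
opening: 0.0009
gripper_force: 2.9
```

Emit:
drive_tool(
  steps=[
    [0, 0, 0, 0.0015, 0],
    [0, 0, 0, 0.0015, 0],
    [0, 0, 0, 0.0015, 0],
  ],
)

```text
time_s: 13.65
position: [0.6836, -0.0635, 0.0824]
tcp_rot: [0.318, 3.125, 0.002]
ft_force: [-6.7, 1.2, 15.0]
opening: 0.0003
gripper_force: 7.6
```

Emit:
drive_tool(
  steps=[
    [0, 0, 0, -0.02, 0],
    [0, 0, 0, -0.03, 0],
    [0, 0.05, 0, -0.03, 0],
    [0, 0.1, 0, -0.03, 0],
    [0, 0.11, 0, -0.03, 0],
    [0, 0.11, 0, -0.03, 0],
    [0, 0.11, 0, -0.015, 0],
    [0, 0.11, 0, -0.009, 0],
    [0, 0.11, 0, -0.009, 0],
    [0, 0.11, 0, -0.009, 0],
  ],
)

```text
time_s: 14.65
position: [0.5762, -0.0418, 0.0885]
tcp_rot: [-0.319, -3.125, 0.001]
ft_force: [0.6, -0.6, -0.1]
opening: 0.0007
gripper_force: 0.0
```

Emit:
drive_tool(
  steps=[
    [0, 0, 0, 0.002, 0],
    [0, 0, 0, 0.002, 0],
  ],
)

```text
time_s: 14.85
position: [0.5759, -0.0414, 0.0871]
tcp_rot: [-0.318, -3.125, 0.0]
ft_force: [-0.1, 0.0, -0.7]
opening: 0.0004
gripper_force: 0.0
```

Emit:
drive_tool(
  steps=[
    [0, 0, 0, 0.002, 0],
    [0, 0, 0, 0.002, 0],
  ],
)

```text
time_s: 15.05
position: [0.5757, -0.0412, 0.0851]
tcp_rot: [-0.318, -3.125, -0.0]
ft_force: [-0.1, 0.7, -0.3]
opening: 0.0004
gripper_force: 0.0
```

Emit:
drive_tool(
  steps=[
    [0, 0, 0, 0.001, 0],
    [0, 0, 0, 0.001, 0],
  ],
)

```text
time_s: 15.25
position: [0.5757, -0.0412, 0.0842]
tcp_rot: [-0.318, -3.125, -0.0]
ft_force: [0.8, 0.3, -1.0]
opening: 0.0006
gripper_force: 0.0
```

Emit:
drive_tool(
  steps=[
    [0, 0, 0, 0.001, 0],
    [0, 0, 0, 0.001, 0],
  ],
)

```text
time_s: 15.45
position: [0.5757, -0.0412, 0.0832]
tcp_rot: [-0.318, -3.125, -0.0]
ft_force: [-0.8, 0.7, -0.9]
opening: 0.0006
gripper_force: 0.0
```

Emit:
drive_tool(
  steps=[
    [0, 0, 0, 0.001, 0],
    [0, 0, 0, 0.001, 0],
  ],
)

```text
time_s: 15.65
position: [0.5759, -0.0413, 0.0825]
tcp_rot: [0.318, 3.125, 0.0]
ft_force: [-1.8, 1.4, 3.2]
opening: 0.0003
gripper_force: 1.7
```

Emit:
drive_tool(
  steps=[
    [0, 0, 0, 0.0015, 0],
    [0, 0, 0, 0.0015, 0],
  ],
)

```text
time_s: 15.85
position: [0.5759, -0.0413, 0.0823]
tcp_rot: [0.318, 3.125, 0.002]
ft_force: [-6.5, 1.1, 17.7]
opening: 0.0005
gripper_force: 8.9
```

Emit:
drive_tool(
  steps=[
    [0, 0, 0, 0.001, 0],
    [0, 0, 0, 0.001, 0],
    [0, 0, 0, 0.001, 0],
  ],
)

```text
time_s: 16.15
position: [0.576, -0.0413, 0.0823]
tcp_rot: [0.318, 3.125, 0.003]
ft_force: [-9.6, 1.4, 27.2]
opening: 0.0004
gripper_force: 13.5
```

Both ends are firm at the same height (0.0825 m) with no rocking, so the right plate is sound. Next I'll pick the bar up again.

Emit:
drive_tool(
  steps=[
    [0, 0, 0, -0.02, 0],
    [50, 0, 0, -0.045, 0],
    [50, -0.04, 0, -0.045, 0],
    [50, -0.055, 0, -0.045, 0],
    [50, -0.055, 0, -0.045, 0],
    [50, -0.055, 0, -0.02, 0],
    [50, -0.055, 0, -0.005, 0],
    [50, -0.055, 0, 0.003, 0],
    [50, -0.055, 0, 0.003, 0],
  ],
)

```text
time_s: 17.05
position: [0.6283, -0.0521, 0.0754]
tcp_rot: [-0.318, -3.123, 0.0]
ft_force: [0.5, 0.9, 0.9]
opening: 0.0438
gripper_force: 0.0
```

Run:
```python
from m import *
go((.629,-.053,.0755));go((.42,-.22,.005),label="counter")
```

```text
t 17.05 pos [ 0.6283 -0.0521  0.0754] shift [-0.0008 -0.0007 -0.0001]  j7 1.68
counter t 17.05 pos [ 0.6283 -0.0521  0.0754] shift [ 0.17   -0.2063  0.071 ]  j7 1.68
```

Emit:
drive_tool(
  steps=[
    [0, 0, 0, 0, 0],
    [0, 0, 0, 0, 0],
    [0, 0, 0, 0, 0],
    [0, 0, 0, 0, 0],
    [0, 0, 0, -0.03, 0],
    [0, 0.01, 0, -0.04, 0],
    [0, 0.05, -0.03, -0.04, 0],
    [0, 0.09, -0.07, -0.04, 0],
    [0, 0.13, -0.11, -0.04, 0],
    [0, 0.16, -0.15, -0.04, 0],
    [0, 0.17, -0.19, -0.04, 0],
    [0, 0.17, -0.206, -0.02, 0],
  ],
)

```text
time_s: 18.25
position: [0.4187, -0.2233, 0.0984]
tcp_rot: [0.325, 3.121, -0.001]
ft_force: [2.0, 0.9, -3.0]
opening: 0.0278
gripper_force: 30.0
```

Emit:
drive_tool(
  steps=[
    [0, 0, 0, 0.03, 0],
    [0, 0, 0, 0.06, 0],
    [0, 0, 0, 0.08, 0],
    [0, 0, 0, 0.08, 0],
  ],
)

```text
time_s: 18.65
position: [0.4191, -0.2188, 0.0146]
tcp_rot: [-0.318, -3.121, -0.002]
ft_force: [-0.9, 0.0, -2.9]
opening: 0.0275
gripper_force: 30.0
```

Emit:
drive_tool(
  steps=[
    [0, 0, 0, 0.005, 0],
    [0, 0, 0, 0.008, 0],
    [0, 0, 0, 0.009, 0],
    [0, 0, 0, 0.009, 0],
  ],
)

```text
time_s: 19.05
position: [0.4221, -0.2199, 0.0082]
tcp_rot: [0.317, 3.124, -0.0]
ft_force: [-0.4, -0.0, -4.8]
opening: 0.0274
gripper_force: 30.0
```

Emit:
drive_tool(
  steps=[
    [0, 0, 0, 0.002, 0],
    [0, 0, 0, 0.003, 0],
    [0, 0, 0, 0.003, 0],
  ],
)

```text
time_s: 19.35
position: [0.4224, -0.22, 0.0072]
tcp_rot: [0.318, 3.123, 0.002]
ft_force: [-7.4, 3.8, 32.4]
opening: 0.0274
gripper_force: 30.0
```

Emit:
drive_tool(
  steps=[
    [0, 0, 0, -0.002, 0],
    [35, 0, 0, -0.002, 0],
    [45, 0, 0, -0.002, 0],
    [45, 0, 0, -0.002, 0],
    [45, 0, 0, -0.002, 0],
    [45, 0, 0, -0.05, 0],
    [45, 0, 0, -0.1, 0],
    [45, 0, 0, -0.15, 0],
    [45, 0, 0, -0.16, 0],
  ],
)

```text
time_s: 20.25
position: [0.4237, -0.2214, 0.1693]
tcp_rot: [0.318, 3.118, -0.002]
ft_force: [0.1, 0.2, -0.3]
opening: 0.0397
gripper_force: 0.0
```

Run:
```python
from m import *
go((.4717,.3859,.15),2.54-np.pi/2)
```

```text
t 20.25 pos [ 0.4237 -0.2214  0.1693] shift [0.0759 0.6044 0.0186] turn 0.398 j7 1.95
```

Emit:
drive_tool(
  steps=[
    [35, 0.076, 0.604, 0.02, 0.4],
    [35, 0.076, 0.604, 0.02, 0.4],
    [35, 0.076, 0.604, 0.02, 0.4],
    [35, 0.076, 0.604, 0.02, 0.4],
    [35, 0.076, 0.604, 0.02, 0.4],
    [35, 0.076, 0.604, 0.02, 0.4],
    [35, 0.076, 0.604, 0.02, 0.4],
    [35, 0.076, 0.604, 0.02, 0.4],
    [35, 0.076, 0.604, 0.02, 0.4],
    [35, 0.076, 0.604, 0.02, 0.4],
    [35, 0.076, 0.604, 0.02, 0.4],
    [35, 0.076, 0.604, 0.02, 0.4],
  ],
)

```text
time_s: 21.45
position: [0.4655, 0.3519, 0.1451]
tcp_rot: [-0.932, -2.999, 0.001]
ft_force: [1.0, -0.3, 0.2]
opening: 0.0304
gripper_force: 0.0
```

Emit:
drive_tool(
  steps=[
    [35, 0, 0, 0, 0],
  ],
)

```text
time_s: 21.55
position: [0.4638, 0.3576, 0.1442]
tcp_rot: [-0.918, -3.003, -0.002]
ft_force: [0.9, -1.1, -0.1]
opening: 0.0305
gripper_force: 0.0
```

Run:
```python
from bar import *
go((.4717,.3859,.15),2.54-np.pi/2)
print("bar check");bar((.42,-.22),.012,half=.006)
c=dict(np.load("l_scene.npz"));p=c["pixels"].astype(int);g=p.sum(2)/3
cv2.imwrite("pics/5.png",cv2.resize(c["pixels"][110:230,280:440],(800,600),interpolation=3))
```

```text
t 21.55 pos [0.4638 0.3576 0.1442] shift [ 0.0093  0.0278 -0.0058] turn 0.008 j7 0.45
bar check
top 335 centre [ 0.4197 -0.223 ] size [0.033 0.15 ] heading -0.211 z slope [-0.0003  0.0122]
scene 337 centre [ 0.4269 -0.2216] size [0.028 0.151] heading -0.207 z slope [0.0019 0.0097]
```

View pics/5.png

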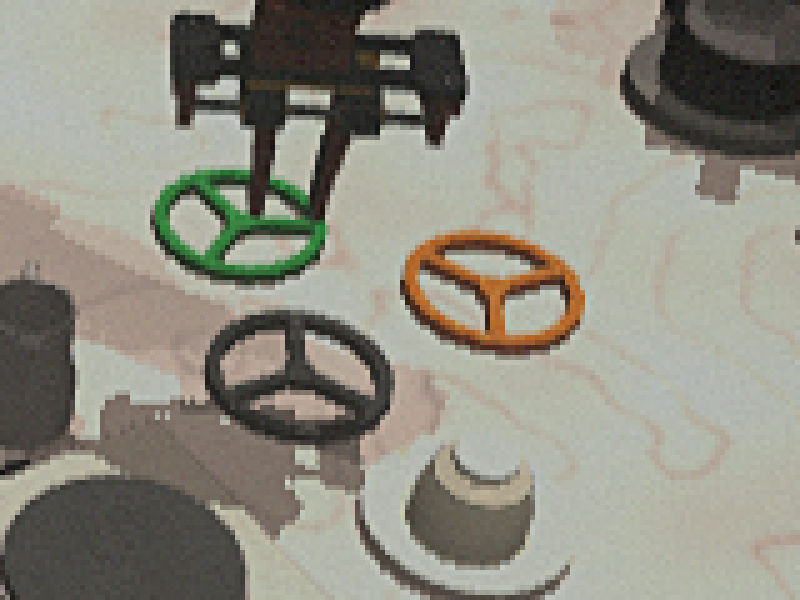

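The ring is at (297,375), and the spoke pointing up the picture at (297,340) is the one to take. The bar check shows it flat.

Emit:
drive_tool(
  steps=[
    [35, 0.006, 0.018, 0, 0],
    [35, 0.006, 0.018, 0, 0],
    [35, 0.006, 0.018, 0, 0],
    [35, 0.006, 0.018, 0, 0],
  ],
)

```text
time_s: 22.05
position: [0.4715, 0.3663, 0.146]
tcp_rot: [-0.935, -2.999, 0.001]
ft_force: [0.2, 0.4, -0.8]
opening: 0.0308
gripper_force: 0.0
```

Run:
```python
from bar import *
go((.4717,.3859,.004),2.54-np.pi/2)
```

```text
t 22.05 pos [0.4715 0.3663 0.146 ] shift [0.0109 0.0163 0.142 ] turn -0.003 j7 0.44
```

Emit:
drive_tool(
  steps=[
    [35, 0.011, 0.016, 0, 0],
    [35, 0.011, 0.016, 0.02, 0],
    [35, 0.011, 0.016, 0.06, 0],
    [35, 0.011, 0.016, 0.1, 0],
    [35, 0.011, 0.016, 0.12, 0],
    [35, 0.011, 0.016, 0.12, 0],
    [35, 0.011, 0.016, 0.12, 0],
  ],
)

```text
time_s: 22.75
position: [0.4718, 0.3868, 0.0266]
tcp_rot: [0.934, 2.999, -0.0]
ft_force: [1.0, 0.1, 0.1]
opening: 0.0308
gripper_force: 0.0
```

Run:
```python
from bar import *
go((.4717,.3859,.004),2.54-np.pi/2)
```

```text
t 22.75 pos [0.4718 0.3868 0.0266] shift [-0.0004 -0.0008  0.0226] turn -0.002 j7 0.48
```

Emit:
drive_tool(
  steps=[
    [35, 0, 0, 0.012, 0],
    [35, 0, 0, 0.019, 0],
    [35, 0, 0, 0.022, 0],
    [35, 0, 0, 0.022, 0],
    [0, 0, 0, 0.022, 0],
    [0, 0, 0, 0.022, 0],
    [0, 0, 0, 0.022, 0],
    [0, 0, 0, 0.022, 0],
  ],
)

```text
time_s: 23.55
position: [0.4713, 0.388, 0.0043]
tcp_rot: [-0.932, -3.0, -0.001]
ft_force: [-1.0, 0.8, 1.7]
opening: 0.0093
gripper_force: 35.9
```

Emit:
drive_tool(
  steps=[
    [0, 0, 0, -0.03, 0],
    [0, 0, 0, -0.06, 0],
    [0, 0, 0, -0.1, 0],
    [0, 0, 0, -0.14, 0],
    [0, 0, 0, -0.15, 0],
    [0, 0, 0, -0.15, 0],
  ],
)

```text
time_s: 24.15
position: [0.4718, 0.388, 0.1551]
tcp_rot: [0.932, 2.999, 0.004]
ft_force: [-0.2, 0.6, -4.0]
opening: 0.0095
gripper_force: 35.3
```

Run:
```python
from bar import *
go((.611,-.041,.15),2.54-np.pi/2)
```

```text
t 24.15 pos [0.4718 0.388  0.1551] shift [-0.3579 -0.2745  0.0044] turn -0.001 j7 0.42
```

Emit:
drive_tool(
  steps=[
    [0, -0.03, -0.022, 0, 0],
    [0, -0.06, -0.045, 0, 0],
    [0, -0.09, -0.068, 0, 0],
    [0, -0.12, -0.092, 0, 0],
    [0, -0.15, -0.115, 0, 0],
    [0, -0.18, -0.138, 0, 0],
    [0, -0.21, -0.162, 0, 0],
    [0, -0.24, -0.185, 0, 0],
    [0, -0.27, -0.208, 0, 0],
    [0, -0.3, -0.23, 0, 0],
    [0, -0.33, -0.253, 0, 0],
    [0, -0.358, -0.2745, 0, 0],
  ],
)

```text
time_s: 25.35
position: [0.6094, -0.0432, 0.1511]
tcp_rot: [-0.932, -2.996, 0.003]
ft_force: [0.0, 0.8, -2.6]
opening: 0.0097
gripper_force: 34.7
```

Emit:
drive_tool(
  steps=[
    [0, 0, 0, 0, 0],
    [0, 0, 0, 0, 0],
  ],
)

```text
time_s: 25.55
position: [0.6092, -0.0424, 0.1514]
tcp_rot: [-0.935, -2.995, 0.003]
ft_force: [1.2, 0.8, -3.8]
opening: 0.0097
gripper_force: 34.7
```

Run:
```python
from bar import *
go((.611,-.041,.0743),2.54-np.pi/2)
```

```text
t 25.55 pos [ 0.6092 -0.0424  0.1514] shift [-0.0009  0.0024  0.0771] turn -0.003 j7 1.21
```

Emit:
drive_tool(
  steps=[
    [0, 0, 0.002, 0.025, 0],
    [0, -0.001, 0.002, 0.05, 0],
    [0, -0.001, 0.002, 0.065, 0],
    [0, -0.001, 0.002, 0.07, 0],
    [0, -0.001, 0.002, 0.07, 0],
    [0, -0.001, 0.002, 0.07, 0],
  ],
)

```text
time_s: 26.15
position: [0.6131, -0.0403, 0.0846]
tcp_rot: [0.932, 2.999, 0.0]
ft_force: [0.0, -0.3, -2.3]
opening: 0.0096
gripper_force: 34.7
```

Emit:
drive_tool(
  steps=[
    [0, 0, 0, 0.003, 0],
    [0, 0, 0, 0.004, 0],
  ],
)

```text
time_s: 26.35
position: [0.613, -0.0404, 0.0805]
tcp_rot: [0.932, 2.999, 0.001]
ft_force: [-0.2, -0.0, -3.3]
opening: 0.0096
gripper_force: 34.7
```

Emit:
drive_tool(
  steps=[
    [0, 0, 0, 0.0015, 0],
    [0, 0, 0, 0.0015, 0],
  ],
)

```text
time_s: 26.55
position: [0.6125, -0.0404, 0.0785]
tcp_rot: [-0.933, -3.0, -0.0]
ft_force: [-0.3, 0.5, -3.1]
opening: 0.0097
gripper_force: 34.7
```

Emit:
drive_tool(
  steps=[
    [0, 0, 0, 0.001, 0],
    [0, 0, 0, 0.001, 0],
  ],
)

```text
time_s: 26.75
position: [0.6125, -0.0405, 0.0774]
tcp_rot: [-0.933, -3.0, -0.0]
ft_force: [0.6, 0.1, -3.7]
opening: 0.0098
gripper_force: 34.7
```

Emit:
drive_tool(
  steps=[
    [0, 0.001, -0.001, 0.001, 0],
    [0, 0.001, -0.001, 0.002, 0],
  ],
)

```text
time_s: 26.95
position: [0.611, -0.0408, 0.0754]
tcp_rot: [-0.933, -3.0, 0.0]
ft_force: [0.1, -0.0, -3.2]
opening: 0.0096
gripper_force: 34.7
```

Emit:
drive_tool(
  steps=[
    [0, 0, 0, 0.001, 0],
    [0, 0, 0, 0.001, 0],
  ],
)

```text
time_s: 27.15
position: [0.6111, -0.0407, 0.0744]
tcp_rot: [-0.933, -3.0, 0.0]
ft_force: [-0.2, 0.1, -2.8]
opening: 0.0097
gripper_force: 34.8
```

Emit:
drive_tool(
  steps=[
    [0, 0, 0, 0.001, 0],
    [0, 0, 0, 0.001, 0],
  ],
)

```text
time_s: 27.35
position: [0.6112, -0.0407, 0.0743]
tcp_rot: [0.933, 3.0, 0.001]
ft_force: [-3.0, -0.4, 4.9]
opening: 0.0095
gripper_force: 34.9
```

Emit:
drive_tool(
  steps=[
    [15, 0, 0, 0, 0],
    [30, 0, 0, 0, 0],
    [35, 0, 0, 0, 0],
    [35, 0, 0, 0, 0],
    [35, 0, 0, -0.03, 0],
    [35, 0, 0, -0.08, 0],
    [100, 0, 0, -0.13, 0],
    [100, 0, 0, -0.14, 0],
  ],
)

```text
time_s: 28.15
position: [0.614, -0.0416, 0.2194]
tcp_rot: [0.931, 2.992, 0.004]
ft_force: [1.3, -0.7, 0.1]
opening: 0.043
gripper_force: 0.0
```

Run:
```python
from bar import *
go((.429,.179,.2),.94)
```

```text
t 28.15 pos [ 0.614  -0.0416  0.2194] shift [0.2776 0.0766 0.0179] turn 0.027 j7 1.18
```

Emit:
drive_tool(
  steps=[
    [100, 0.05, 0.013, 0.01, 0.03],
    [100, 0.1, 0.026, 0.01, 0.03],
    [100, 0.15, 0.04, 0.01, 0.03],
    [100, 0.2, 0.05, 0.01, 0.03],
    [100, 0.25, 0.065, 0.01, 0.03],
    [100, 0.278, 0.077, 0.01, 0.03],
    [100, 0.278, 0.077, 0.01, 0.03],
    [100, 0.278, 0.077, 0.01, 0.03],
    [100, 0.278, 0.077, 0.01, 0.03],
  ],
)

```text
time_s: 29.05
position: [0.4266, 0.1793, 0.2034]
tcp_rot: [0.979, 2.984, -0.0]
ft_force: [0.8, -0.2, 0.3]
opening: 0.0879
gripper_force: 0.0
```

Run:
```python
from bar import *
go((.429,.179,.05),.94)
ims=[]
for n in("top","scene"):
    c=read_camera(n);np.savez("r_"+n+".npz",**c);W=pts(c)
    K=c["intrinsics"];q=c["world_to_cam"]@np.array([.627,-.053,.075,1]);u=int(K[0,0]*q[0]/-q[2]+K[0,2]);v=int(-K[1,1]*q[1]/-q[2]+K[1,2])
    im=c["pixels"][v-35:v+35,u-35:u+35].astype(float)*1.8;ims.append(cv2.resize(np.clip(im,0,255).astype(np.uint8),(400,400),interpolation=3));print(n,u,v)
    d=np.hypot(W[...,0]-.627,W[...,1]+.053);m=(d<.1)&(W[...,2]>.0765)&(W[...,2]<.09)
    P=W[m][:,:2]
    # algebraic-ish circle fit with known radius 60 mm mean
    from scipy.optimize import least_squares
    f=least_squares(lambda x:np.hypot(*(P-x).T)-.06 ,[.627,-.053],loss="soft_l1",f_scale=.006);print(len(P),f.x)
cv2.imwrite("pics/6.png",np.hstack(ims))
```

```text
t 29.05 pos [0.4266 0.1793 0.2034] shift [-0.0021  0.0012  0.1534] turn -0.003 j7 0.53
top 287 152
445 [ 0.6245332  -0.05280634]
scene 250 242
531 [ 0.62860469 -0.05240467]
```

View pics/6.png

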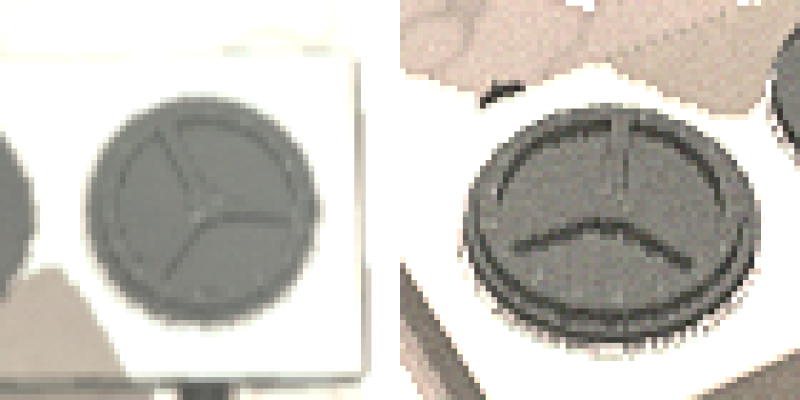

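The ring lies centred on the right plate (left half, hub at (205,212); its outline is concentric with the plate). Next I'll refine the jug axis from both cameras.

Run:
```python
from bar import *
from scipy.optimize import least_squares
for n in("top","scene"):
    c=dict(np.load(n+".npz"));W=pts(c);p=c["pixels"].astype(int).sum(2)/3
    d=np.hypot(W[...,0]-.429,W[...,1]-.179)
    m=(d<.042)&(W[...,2]>.093)&(W[...,2]<.11);P=W[m][:,:2]
    f=least_squares(lambda x:np.hypot(*(P-x).T)-.029,[.429,.179],loss="soft_l1",f_scale=.003);print(n,len(P),f.x,np.median(abs(f.fun)))
    if n=="scene":
        m=(d<.06)&(W[...,2]>.065)&(W[...,2]<.092);P=W[m][:,:2]
        f=least_squares(lambda x:np.hypot(*(P-x).T)-.030,[.429,.179],loss="soft_l1",f_scale=.003);print("neck",len(P),f.x,np.median(abs(f.fun)))
        m=(d<.06)&(W[...,2]>.012)&(W[...,2]<.038);P=W[m][:,:2]
        f=least_squares(lambda x:np.hypot(*(P-x).T)-.0355,[.429,.179],loss="soft_l1",f_scale=.003);print("belly",len(P),f.x,np.median(abs(f.fun)))
```

```text
top 74 [0.42662796 0.18074284] 0.0016226666207697464
scene 73 [0.43033995 0.18046945] 0.0014714600668623325
neck 195 [0.42987037 0.18140346] 0.0014979164999033776
belly 120 [0.4289093  0.18234361] 0.0011497029859969012
```

Emit:
drive_tool(
  steps=[
    [100, -0.001, 0.002, 0.03, 0],
    [100, -0.001, 0.002, 0.07, 0],
    [100, -0.001, 0.002, 0.1, 0],
    [100, -0.001, 0.002, 0.12, 0],
    [100, -0.001, 0.002, 0.135, 0],
    [100, -0.001, 0.002, 0.14, 0],
    [100, -0.001, 0.002, 0.14, 0],
    [100, -0.001, 0.002, 0.14, 0],
  ],
)

```text
time_s: 29.95
position: [0.4285, 0.1811, 0.064]
tcp_rot: [0.979, 2.985, 0.001]
ft_force: [-0.4, 0.4, 0.7]
opening: 0.088
gripper_force: 0.0
```

Run:
```python
from bar import *
go((.4286,.1806,.063),.94);print(observe()["ft_force"])
```

```text
t 29.95 pos [0.4285 0.1811 0.064 ] shift [-0.0004 -0.0003  0.001 ] turn -0.003 j7 0.68
[-0.41261857  0.40677009  0.67714023]
```

Emit:
drive_tool(
  steps=[
    [85, 0, 0, 0, 0],
    [78, 0, 0, 0, 0],
    [74, 0, 0, 0, 0],
    [70, 0, 0, 0, 0],
    [66, 0, 0, 0, 0],
    [0, 0, 0, 0, 0],
    [0, 0, 0, 0, 0],
    [0, 0, 0, 0, 0],
  ],
)

```text
time_s: 30.75
position: [0.4285, 0.1818, 0.0639]
tcp_rot: [0.977, 2.985, 0.002]
ft_force: [1.0, 1.9, 5.1]
opening: 0.0625
gripper_force: 30.1
```

Emit:
drive_tool(
  steps=[
    [0, 0, 0, -0.02, 0],
    [0, 0, 0, -0.05, 0],
    [0, 0, 0, -0.09, 0],
    [0, 0, 0, -0.12, 0],
    [0, 0, 0, -0.13, 0],
    [0, 0, 0, -0.13, 0],
  ],
)

```text
time_s: 31.35
position: [0.4277, 0.1815, 0.1937]
tcp_rot: [0.977, 2.986, 0.002]
ft_force: [-0.1, -0.3, -3.5]
opening: 0.0623
gripper_force: 29.9
```

Run:
```python
from bar import *
go((.4285+.198,.181-.2335,.194),.94);print(observe()["ft_torque"])
```

```text
t 31.35 pos [0.4277 0.1815 0.1937] shift [-0.2986 -0.0713 -0.0004] turn -0.002 j7 0.54
[-0.0372508  -0.02584779 -0.01650404]
```

Emit:
drive_tool(
  steps=[
    [0, -0.025, -0.006, 0, 0],
    [0, -0.055, -0.013, 0, 0],
    [0, -0.085, -0.02, 0, 0],
    [0, -0.115, -0.027, 0, 0],
    [0, -0.145, -0.035, 0, 0],
    [0, -0.175, -0.042, 0, 0],
    [0, -0.205, -0.049, 0, 0],
    [0, -0.235, -0.056, 0, 0],
    [0, -0.265, -0.063, 0, 0],
    [0, -0.285, -0.068, 0, 0],
    [0, -0.299, -0.071, 0, 0],
    [0, -0.299, -0.071, 0, 0],
  ],
)

```text
time_s: 32.55
position: [0.6266, -0.0546, 0.1912]
tcp_rot: [-0.98, -2.982, 0.004]
ft_force: [0.6, 0.1, -1.2]
opening: 0.0624
gripper_force: 29.9
```

Emit:
drive_tool(
  steps=[
    [0, 0, 0, 0.015, 0],
    [0, 0, 0, 0.03, 0],
    [0, 0, 0, 0.04, 0],
    [0, 0, 0, 0.04, 0],
    [0, 0, 0, 0.04, 0],
  ],
)

```text
time_s: 33.05
position: [0.6267, -0.0523, 0.1532]
tcp_rot: [-0.976, -2.985, 0.0]
ft_force: [-0.1, -0.1, -1.9]
opening: 0.0626
gripper_force: 29.9
```

Run:
```python
from bar import *
go((.6275,-.0525,.144),.94);print(observe()["ft_force"])
```

```text
t 33.05 pos [ 0.6267 -0.0523  0.1532] shift [-0.0008  0.0003  0.0092] turn -0.001 j7 1.22
[-0.07911097 -0.11093882 -1.92518399]
```

Emit:
drive_tool(
  steps=[
    [0, -0.001, 0, 0.004, 0],
    [0, -0.001, 0, 0.006, 0],
    [0, -0.001, 0, 0.0075, 0],
    [0, -0.001, 0, 0.0075, 0],
  ],
)

```text
time_s: 33.45
position: [0.6277, -0.0534, 0.1459]
tcp_rot: [-0.978, -2.986, -0.0]
ft_force: [-0.8, -0.6, -3.0]
opening: 0.0626
gripper_force: 29.9
```

Emit:
drive_tool(
  steps=[
    [0, 0, 0, 0.001, 0],
    [0, 0, 0, 0.001, 0],
  ],
)

```text
time_s: 33.65
position: [0.6277, -0.0533, 0.145]
tcp_rot: [0.977, 2.986, 0.0]
ft_force: [0.3, 0.1, -1.9]
opening: 0.0625
gripper_force: 29.9
```

Emit:
drive_tool(
  steps=[
    [0, 0, 0, 0.001, 0],
    [0, 0, 0, 0.001, 0],
  ],
)

```text
time_s: 33.85
position: [0.6279, -0.0534, 0.144]
tcp_rot: [0.977, 2.985, 0.0]
ft_force: [0.9, -0.1, -2.1]
opening: 0.0622
gripper_force: 29.9
```

Emit:
drive_tool(
  steps=[
    [0, 0, 0, 0.001, 0],
    [0, 0, 0, 0.001, 0],
  ],
)

```text
time_s: 34.05
position: [0.628, -0.0535, 0.144]
tcp_rot: [0.977, 2.985, 0.001]
ft_force: [-2.5, 1.0, 6.4]
opening: 0.0621
gripper_force: 30.1
```

Emit:
drive_tool(
  steps=[
    [0, 0, 0, 0.0005, 0],
    [0, 0, 0, 0.0005, 0],
  ],
)

```text
time_s: 34.25
position: [0.6281, -0.0535, 0.1439]
tcp_rot: [0.977, 2.985, 0.001]
ft_force: [-4.0, 1.2, 8.9]
opening: 0.0621
gripper_force: 30.2
```

Contact made. I'll release gently, go straight up, then move aside.

Emit:
drive_tool(
  steps=[
    [0, 0, 0, -0.001, 0],
    [75, 0, 0, -0.001, 0],
    [85, 0, 0, -0.001, 0],
    [100, 0, 0, -0.001, 0],
    [100, 0, 0, -0.001, 0],
    [100, 0, 0, -0.001, 0],
    [100, 0, 0, -0.03, 0],
    [100, 0, 0, -0.07, 0],
    [100, 0, 0, -0.11, 0],
    [100, 0, 0, -0.13, 0],
  ],
)

```text
time_s: 35.25
position: [0.6288, -0.0539, 0.2762]
tcp_rot: [0.977, 2.982, 0.002]
ft_force: [0.0, 0.9, -0.6]
opening: 0.0879
gripper_force: 0.0
```

Emit:
drive_tool(
  steps=[
    [100, 0.05, 0.0, 0, 0],
    [100, 0.1, 0.0, 0, 0],
    [100, 0.15, 0.0, 0, 0],
    [100, 0.2, 0.0, 0, 0],
    [100, 0.25, 0.0, 0, 0],
    [100, 0.25, 0.0, 0, 0],
    [100, 0.25, 0.0, 0, 0],
  ],
)

```text
time_s: 35.95
position: [0.4258, 0.0952, 0.273]
tcp_rot: [0.973, 2.986, 0.003]
ft_force: [0.7, -1.0, 0.6]
opening: 0.0877
gripper_force: 0.0
```

Run:
```python
from bar import *
from scipy.optimize import least_squares
ims=[]
for n in("top","scene"):
    c=read_camera(n);W=pts(c)
    K=c["intrinsics"];q=c["world_to_cam"]@np.array([.628,-.053,.12,1]);u=int(K[0,0]*q[0]/-q[2]+K[0,2]);v=int(-K[1,1]*q[1]/-q[2]+K[1,2])
    im=c["pixels"][v-35:v+35,u-35:u+35].astype(float)*1.6;ims.append(cv2.resize(np.clip(im,0,255).astype(np.uint8),(400,400),interpolation=3))
    d=np.hypot(W[...,0]-.628,W[...,1]+.053)
    def fit(lo,hi,r,dm):
        m=(d<dm)&(W[...,2]>lo)&(W[...,2]<hi);P=W[m][:,:2]
        f=least_squares(lambda x:np.hypot(*(P-x).T)-r,[.628,-.053],loss="soft_l1",f_scale=.003);return len(P),np.round(f.x,4),round(np.median(abs(f.fun)),4)
    print(n,"rim",fit(.173,.192,.029,.042),"neck",fit(.145,.172,.030,.045),"belly",fit(.09,.118,.0355,.06))
    d=np.hypot(W[...,0]-.628,W[...,1]+.053);m=(d<.075)&(d>.045)&(W[...,2]>.0765)&(W[...,2]<.09);P=W[m][:,:2];f=least_squares(lambda x:np.hypot(*(P-x).T)-.06,[.628,-.053],loss="soft_l1",f_scale=.006);print(" ring",len(P),f.x)
cv2.imwrite("pics/7.png",np.hstack(ims));s=observe();print(s["time_s"],s["position"],s["ft_force"])
```

```text
top rim (80, array([ 0.6251, -0.0547]), np.float64(0.0013)) neck (72, array([ 0.6227, -0.0526]), np.float64(0.0017)) belly (62, array([ 0.6225, -0.0528]), np.float64(0.0015))
 ring 294 [ 0.62445123 -0.0524407 ]
scene rim (121, array([ 0.6296, -0.0544]), np.float64(0.0013)) neck (275, array([ 0.6292, -0.054 ]), np.float64(0.0018)) belly (176, array([ 0.6282, -0.0536]), np.float64(0.0007))
 ring 317 [ 0.62846116 -0.05241388]
36.05 [0.42697455 0.09394487 0.2727769 ] [ 0.46970751  0.39281031 -0.00481251]
```

View pics/7.png

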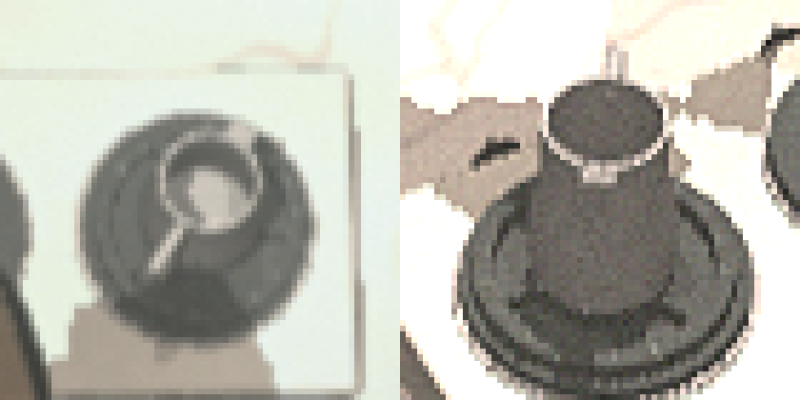

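The jug stands upright in the middle of the ring (right half, (605,215)), within about 2 mm by the fits, and the arm is clear. Handing in.

```bash
python3 -c "
from plant import *
print(finish_job())"
```

```text
the job is handed in; nothing more can be done
None
```

I handed the job in at about 36 s. The right plate is the sound one: the straightedge did not rock on it. The ring now lies centred on that plate, the jug stands in the middle of the ring, and the bar is flat on the counter; my last camera measurements agree, but `finish_job()` returned no verdict.

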